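# Contact survey of the isotope store

### The job

Put the clear vial pot with the black cap away standing upright in the open drawer of the grey isotope store and slide the drawer fully shut, then take the contact survey reading: lift the hand-held probe out of its cradle and hold it upright with its window flat on the store's top, centred in the black ring, pressing only lightly because the window is fragile. Finish while holding the probe there, still gripped and touching; leave everything else on the bench as it is.

Things in the scene. Friction and masses are not known exactly. Their poses are not given: they have to be found in the camera images.
- store: Bench isotope store, a grey painted steel box 240 mm deep, 250 wide, 116 high with one drawer at its front; fixed to the bench, but its place and yaw vary. Origin: bench level, middle of the front face of the box (the face behind the drawer front). x points into the box, away from the drawer; z up.
- ring (a point): Centre of the survey mark on the store's flat top, 116 mm above the bench, 60 mm behind the front face of the box: a white disc with a black rim (ring 72 mm inside, 78 mm outside diameter) and a thin black cross, printed flat. The top is rigid.
- drawer (a joint): Opening of the store's drawer in m: 0 fully shut, about 0.11 to 0.135 at the start; it slides along the store's -x (towards the robot), 0.16 at most. It slides with about 2.5 N of friction and stays where it is left.
- drawer_floor (a point): Middle of the drawer's inner floor (rubber mat), 26 mm above the bench; axes as the store's; moves with the drawer. Inside the tray is 206 mm in x and in y, walls 4 mm thick, 54 mm high above the mat. The drawer front's inner face is 103 mm from here in -x. Open by d, only the front d of the tray is clear of the store's top.
- drawer_front (a point): Middle of the outer edge of the drawer's aluminium pull, 94 mm above the bench; axes as the store's. The pull is a lip 110 mm long in y, 86 to 102 mm above the bench, 14 mm out from the front panel (15 mm thick, 246 wide, 16 to 104 mm above the bench). Push lip or panel towards the store's +x to shut; shut, this point is 29 mm in front of the store's front face.
- pot: Vial pot to be put away: clear acrylic cylinder 50 mm diameter, 46 mm high, with a ribbed black screw cap 54 mm diameter, 20 mm high on it, 66 mm in all; about 0.15 kg. Origin: middle of its underside, z up. Starts standing on the bench to the left or the right of the store's drawer, on the side where the cradle is not.
- probe: Cordless end-window radiation survey probe, 0.34 kg. Round aluminium head 50 mm diameter, 60 mm long, its flat end is the window; a cone to 72 mm; then a straight grey handle 34 mm (x) by 28 mm (y), flat-sided, to 180 mm from the window. Origin: middle of the window; z up the handle. Starts in its cradle, leaning 30 degrees, handle top towards the robot; its y is the cradle's y.
- probe_grip (a point): A point on the probe's axis, 145 mm from the window and 35 mm from the handle's end, where the handle stands free; axes as the probe's. The flats 28 mm apart are at +y and -y of it.
- cradle: Black cradle of the probe, fixed; place and yaw vary. Base 150 x 92 x 10 mm. Origin: bench level under the probe's window centre, which rests 40 mm above the bench; x points away from the robot. It holds only the probe's head, from below and between two cheeks (open on top and on the +x side), so the handle is free; the probe comes out upwards along its own axis.
- tube_rack: Bystander: red rack for microtubes, 200 x 100 x 28 mm, three tubes stand 13 mm out of it; origin middle of the underside.
- tip_box: Bystander: magenta pipette tip box with clear lid, 85 x 122 x 85 mm; origin middle of the underside.
- plate_rack: Bystander: lime green rack 83 x 125 x 22 mm; origin middle of the underside.
- bottle: Bystander: amber reagent bottle, 68 mm diameter, 150 mm high; origin middle of the underside.
- bottle_cap: Bystander: white bottle cap, 38 mm diameter, 22 mm high; origin middle of the underside.
- marker: Bystander: black marker pen, 136 mm long, 13 mm thick, lying; origin near its middle on the bench.
- dish: Bystander: closed Petri dish, 90 mm diameter, 15 mm high, on the rear of the store's top, its centre at least 115 mm behind the ring's centre in the store's x; origin middle of the underside.
Things that resemble listed ones, but are neither listed nor needed, are in the scene too. What is shaped like the probe but green is not meant. There is more than one size of the pot; the job needs the larger.

How it is judged:
On the way, in this order (a step that is already met when the one before it is completed fails the run):
1. the pot stands upright on the open drawer's floor, let go (x of pot in the frame of drawer_floor between -0.08 and 0.08 m and y of pot in the frame of drawer_floor between -0.08 and 0.08 m and z of pot in the frame of drawer_floor between -0.006 and 0.008 m and angle between pot's own z axis and vertical below 0.15 rad and contact force between the fingers and pot below 0.1 N and value of joint drawer above 0.06 m), for 0.2 s.
2. the drawer is fully shut with the pot standing in it (x of pot in the frame of drawer_floor between -0.08 and 0.08 m and y of pot in the frame of drawer_floor between -0.08 and 0.08 m and z of pot in the frame of drawer_floor between -0.006 and 0.008 m and angle between pot's own z axis and vertical below 0.15 rad and value of joint drawer below 0.005 m), for 0.2 s.
3. the probe is gripped clear of its cradle (contact force between the fingers and probe above 2 N and contact force between probe and cradle below 0.05 N and distance between probe_window and cradle above 0.1 m), for 0.1 s.
At the end, for the whole second after the job is handed in: Drawer within 5 mm of shut, the pot standing in it within 9 degrees of upright; the probe gripped and still, within 5 degrees of upright, its window centre within 10 mm of the ring's centre, pressing on the store's top with 1 to 15 N through the last second (all of step 2 and contact force between the fingers and pot below 0.1 N and horizontal distance between probe and ring below 0.01 m and angle between probe's own z axis and vertical below 0.087 rad and z of probe in the frame of ring below 0.005 m and contact force between probe and store between 1 and 15 N and contact force between the fingers and probe above 2 N and linear speed of probe below 0.02 m/s and contact force between probe and dish below 0.05 N); the arm keeps its last pose, push and grip.
It fails at once if the probe is pressed on the store or knocked against it with more than 30 N (contact force between probe and store above 30 N).
It fails at once if the pot is tipped over (angle between pot's own z axis and vertical above 0.7 rad).
It fails at once if a bystander is pushed more than 25 mm from its place (distance of any of tube_rack, tip_box, plate_rack, bottle, bottle_cap, marker, dish from where it was at the start of the episode above 0.025 m).
It fails at once if a bystander is tipped over (angle between any of tube_rack, tip_box, plate_rack, bottle, bottle_cap, marker, dish's own z axis and vertical above 0.5 rad).
It also fails if it takes over 72 s, if anything falls off the work surface, if the arm or the gripper's body presses on something with over 40 N, if the wrist force passes 120 N, or if a joint passes its speed limit or range.

### The arm

A 6-joint arm with a two-finger parallel gripper is mounted at the origin on the work surface. World frame = base frame: x ahead of the robot, y to its left, z up, the work surface at z = 0. Lengths are in m, angles in rad, forces in N, time in s.
With the tool pointing down it reaches from about 0.35 to 0.725 m from the base axis. Payload 6 kg.
Tool frame: the origin (TCP) lies at the very end of the fingers, on their centre line; the grasp point (between the pads) lies 19 mm behind it (tcp_to_grasp is the distance from the TCP to the grasp point, in m); z points along the fingers, y is the line along which they close (so a half turn about z gives the same grasp; the last joint's range is limited). The gripper opens to 85 mm and grips with 20 to 120 N. Pads are 22 mm wide; open, the fingers measure 114 mm over their backs; the gripper's body (76 mm by 85 mm) begins 54 mm behind the grasp point. The pads swing forward as they close: fully open they stand 13 mm farther back than shut.
Start: joints at [1.615, 0.04, 0.085, 0, -1.615, -0.334], TCP at [0.171, 0.575, 0.231] pointing down, gripper open.
Joint ranges: [-2.56, 2.56], [-1.29, 2.01], [-1.08, 1.49], [-3.29, 1.98], [-2.81, -0.18], [-2.99, 2.99]. Speed limits (rad/s): [2.57, 2.57, 3.01, 3.14, 3.14, 3.14].

### API

Orientations are given as a unit quaternion [w, x, y, z].
In Python, from plant import read_state, camera, get_calibration, hand_in, tcp_to_grasp gives the robot as it stands.
- The arm moves only by the tool play_rows, never from a script. Its argument "motion" is one flat list of numbers, 7 for each row, row after row: the closure, from 0 (fully open) to 1 (shut), then the shift along the tool's x, y, z in mm, then the turn, a rotation vector about the tool's x, y, z in degrees. In form: [gripper, tx, ty, tz, wx, wy, wz, gripper, tx, ty, tz, wx, wy, wz, ...]. A call has exactly 5 rows; each row shifts and turns the commanded pose from where the row before left it, along the tool's axes as they then stand; what a row does not reach is not made up. A row lasts 1/10 s, in which the tool goes at most 50 mm and 8.59 degrees, less where a joint would pass 70% of its speed; a pose out of reach is approached as far as the arm can. A call is refused whole if a number of a shift passes 50 or a number of a turn 8.59, either way. A call with a gripper value outside its range is refused whole. The fingers move at their own pace and stop on an object; "squeeze" is the grip in N (left out, the last holds). Time passes only in rows, so rows that do not move let the fingers close, or fill a call up. It gives the time, the measured TCP pose, the force, the opening and the grip force at its end, in the units of the state.
- read_state(): the state, without advancing time (a new reading comes with each control period).
- camera(name): name is "scene" or "top" or "wrist"; returns (picture, depth): 480x640x3 uint8, red, green, blue; 480x640 float32, m along the optical axis (not along the pixel's ray), 0 where there is no reading.
- get_calibration(name): a dict with "mtx" (3x3 intrinsics, pixels), "R" (3x3) and "t" (3): a world point X has camera coordinates R X + t. Camera axes: x right, y down, z forward; pixel columns grow to the right and rows downward; lengths in m; the calibration is good to about 2 mm. The wrist camera is an equidistant fisheye: a pixel r from the principal point sees the ray r / f radians off the axis. A picture is of the moment at which its call begins: read the wrist's pose just before it. get_calibration takes no time and is no camera call; for the wrist camera it gives the pose at the moment of the call.
- hand_in(): hands the job in; it is judged then, once.
The state is a dict: "time": time; "joint_positions": joint angles; "qd": joint speeds; "tau": joint torques, N m; "eef_pos": TCP position; "orientation": TCP orientation; "contact_force": force on the tool from outside, world axes, zero at the start; "torque": the same for the moment, N m; "grip_width": opening from 0.0 (shut) to 1.0 (fully open); "grasp_force": force on a finger pad.
Only numpy, scipy, OpenCV 4.12 (cv2) and the standard library are available. Lean on these libraries where they do the work, as an engineer would, in place of code of your own. Each camera call takes 0.05 s, during which the arm holds its last target. There are 200 camera calls.

## Working session

There is one attempt and no reset: what is moved stays moved. The work goes in short steps, Python scripts to look and compute and a tool call to move; the robot and the scene stay as the last step left them, time stands still between calls to the robot, and variables do not carry over. Pictures are saved under pics/ and viewed, at most 10 in all, crops included, and the job is handed in when it is done.

Besides the shell and the picture viewer there is one more tool, called after "Emit:" by a JSON object that holds its "method" and its "body". play_rows: Moves the arm, as the interface text tells. Its arguments: {"type":"object","properties":{"motion":{"type":"array"},"squeeze":{"type":"number"}},"required":["motion"]}

```bash
ls; mkdir -p pics; python3 - <<'E'
from plant import *
import cv2,numpy as np
print(read_state()); print(tcp_to_grasp)
for n in("scene","top"):
    p,d=camera(n); c=get_calibration(n); np.savez(f"{n}.npz",p=p,d=d,**c)
    cv2.imwrite(f"pics/{n}.png",p[:,:,::-1]); print(n,c)
E
```

```text
pics
{'time': 0.0, 'joint_positions': array([ 1.61473120e+00,  4.07925159e-02,  8.38103426e-02, -4.46510024e-04,
       -1.61551643e+00, -3.33679746e-01]), 'qd': array([-0.00068504,  0.00091421,  0.00063731, -0.00032087, -0.00010417,
       -0.00067537]), 'tau': array([ 6.87651227e-04, -3.68223560e+01,  3.47417951e+01,  6.93235025e+00,
       -5.38361390e-03,  3.65749159e-06]), 'eef_pos': array([0.17126981, 0.57468857, 0.23029292]), 'orientation': array([ 8.77872971e-04,  9.89525361e-01, -1.44356457e-01, -5.93287478e-05]), 'contact_force': array([-0.27710386,  0.09261631,  1.15404613]), 'torque': array([-0.00404553, -0.07661337, -0.01788377]), 'grasp_force': 0.0, 'grip_width': 0.9997794052302803}
0.0187
scene {'mtx': array([[531.71127538,   0.        , 322.50208202],
       [  0.        , 531.71127538, 237.30728364],
       [  0.        ,   0.        ,   1.        ]]), 'R': array([[-0.65257094,  0.75772703,  0.0009579 ],
       [ 0.63896245,  0.55096694, -0.53680762],
       [-0.40728141, -0.34969299, -0.84370413]]), 't': array([ 0.29329472, -0.24350991,  1.53906174])}
top {'mtx': array([[596.9023133 ,   0.        , 321.7498572 ],
       [  0.        , 596.9023133 , 232.47160459],
       [  0.        ,   0.        ,   1.        ]]), 'R': array([[-0.01738091, -0.99979767,  0.01012532],
       [-0.99828277,  0.0167862 , -0.05612241],
       [ 0.05594109, -0.01108339, -0.99837255]]), 't': array([0.01628347, 0.46806124, 1.80479114])}
```

View pics/top.png

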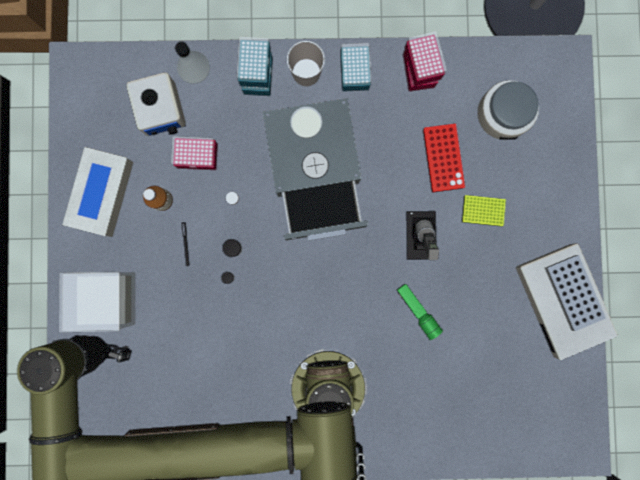

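View pics/scene.png

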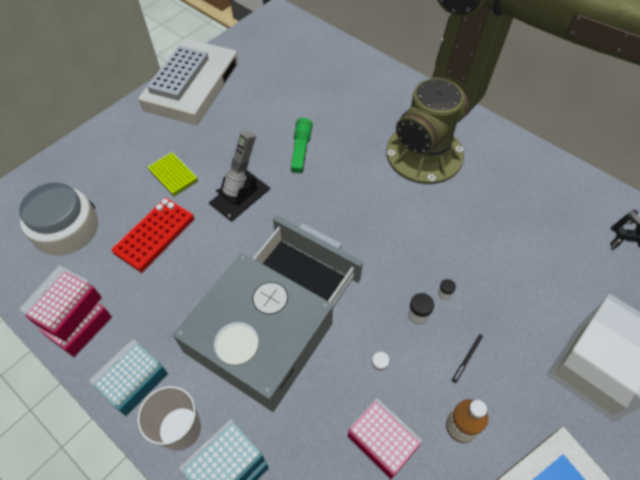

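The top view shows the larger pot at (232,248), the small one at (227,278), the ring at (315,165), the open drawer's front at about (325,232) and the probe in its cradle at (421,235). The scene view agrees: pot (421,305), ring (270,297), probe (238,170).

```bash
cat >h.py <<'E'
import numpy as np,cv2
def load(n): return np.load(f"{n}.npz")
def cast(c,u,v,z):
    d=c['R'].T@np.linalg.inv(c['mtx'])@np.array([u,v,1.]); o=-c['R'].T@c['t']
    return o+d*(z-o[2])/d[2]
def cloud(c):
    v,u=np.mgrid[:480,:640]; D=c['d']
    P=np.stack([(u-c['mtx'][0,2])/c['mtx'][0,0]*D,(v-c['mtx'][1,2])/c['mtx'][1,1]*D,D],-1)
    P=(P-c['t'])@c['R']; P[D==0]=np.nan; return P
def pix(c,X):
    q=c['mtx']@(c['R']@np.array(X)+c['t']); return q[:2]/q[2]
E
python3 - <<'E'
from h import *
np.set_printoptions(precision=4,suppress=True)
for n in("top","scene"):
    c=load(n);P=cloud(c);Z=P[...,2];p=c['p'].astype(int);print(n)
    g=pix(c,cast(load("top"),315,165,.116)).astype(int)
    # store top
    m=(abs(Z-.116)<.012)
    m=cv2.morphologyEx(m.astype(np.uint8),cv2.MORPH_OPEN,np.ones((3,3)))
    k,l,s,_=cv2.connectedComponentsWithStats(m); m=(l==l[g[1]+12,g[0]-22]) 
    cn=max(cv2.findContours(m.astype(np.uint8),0,1)[0],key=cv2.contourArea)
    w=np.array([cast(c,*q[0],.116)[:2] for q in cn],np.float32)
    r=cv2.minAreaRect(w);print("store",r,np.array(cv2.boxPoints(r)),"z",np.nanmedian(Z[m]))
    # ring: bright
    m=(p.min(2)>170).astype(np.uint8)
    m=cv2.morphologyEx(m,cv2.MORPH_CLOSE,np.ones((5,5)));k,l,s,ce=cv2.connectedComponentsWithStats(m)
    for i in range(1,k):
        if np.hypot(*(ce[i]-g))<60 and s[i,4]>100:
            print("white",ce[i],s[i],cast(c,*ce[i],.116))
    # caps
    m=(p.max(2)<75).astype(np.uint8);k,l,s,ce=cv2.connectedComponentsWithStats(m)
    for i in range(1,k):
        if s[i,4]>60 :
            print("dark",ce[i],s[i],cast(c,*ce[i],.066))
    # probe
    b=cast(load("top"),421,235,.05)
    m=(np.hypot(P[...,0]-b[0],P[...,1]-b[1])<.13)&(Z>.045)
    Q=P[m]; 
    for z in np.arange(.05,.24,.02):
        q=Q[abs(Q[:,2]-z)<.01]
        if len(q):print(z,len(q),q.mean(0),q[:,:2].min(0),q[:,:2].max(0))
    Q=Q[Q[:,2]>.115];u,S,V=np.linalg.svd(Q-Q.mean(0),full_matrices=False);print("axis",V[0],S)
E
```

```text
top
store ((0.7166431546211243, 0.035461172461509705), (0.24099083244800568, 0.2497471570968628), 8.498005867004395) [[ 0.579   0.1412]
 [ 0.6159 -0.1058]
 [ 0.8543 -0.0702]
 [ 0.8174  0.1768]] z 0.11598121438614942
white [305.7715 121.7941] [291 107  31  30 709] [0.785  0.0502 0.116 ]
white [314.9654 164.9539] [304 154  23  23 434] [0.6583 0.0256 0.116 ]
dark [26.8497 17.8961] [  0   0  46  32 905] [1.1253 0.8829 0.066 ]
dark [42.9502 31.728 ] [   0    0   68   52 1206] [1.0823 0.8345 0.066 ]
dark [533.3088  16.4519] [ 484    0  100   36 3222] [ 1.1098 -0.6433  0.066 ]
dark [182.0994  49.1579] [175  42  15  15 171] [1.0233 0.4184 0.066 ]
dark [415.2267  73.6107] [403  45  40  46 375] [ 0.9389 -0.2805  0.066 ]
dark [258.702  83.298] [239  47  34  49 302] [0.916  0.1899 0.066 ]
dark [  3.5245 239.0906] [   0   76   10  357 2791] [0.4615 0.9444 0.066 ]
dark [177.9111 101.4333] [172  81  13  42  90] [0.8644 0.4315 0.066 ]
dark [354.9167  87.8148] [342  86  27   5 108] [ 0.8981 -0.0982  0.066 ]
dark [149.0312  96.8698] [142  90  15  15 192] [0.8795 0.5175 0.066 ]
dark [172.1    128.6444]
[... 3066 characters left out ...]
577]
0.07 298 [ 0.4624 -0.2778  0.0699] [ 0.4125 -0.3254] [ 0.5007 -0.2581]
0.09000000000000001 189 [ 0.4669 -0.2813  0.0907] [ 0.4277 -0.3127] [ 0.491  -0.2586]
0.11000000000000001 147 [ 0.4545 -0.285   0.1088] [ 0.4175 -0.3055] [ 0.4756 -0.2642]
0.13 135 [ 0.4421 -0.2857  0.1303] [ 0.4093 -0.3064] [ 0.4582 -0.2737]
0.15000000000000002 123 [ 0.4281 -0.2841  0.1497] [ 0.3995 -0.3054] [ 0.4445 -0.2743]
0.17000000000000004 136 [ 0.4184 -0.2846  0.1697] [ 0.3829 -0.306 ] [ 0.4352 -0.2736]
0.19 167 [ 0.4054 -0.2872  0.1903] [ 0.3809 -0.3078] [ 0.4248 -0.2742]
0.21000000000000002 21 [ 0.4059 -0.2884  0.2024] [ 0.4006 -0.3012] [ 0.4099 -0.2766]
axis [ 0.5598 -0.0046 -0.8286] [0.7473 0.2781 0.1724]
```

```bash
cat >>h.py <<'E'
from scipy.spatial.transform import Rotation as Ro
def down(yaw): # tool x at yaw (deg), tool z down
    return Ro.from_euler('z',yaw,degrees=True)*Ro.from_euler('x',180,degrees=True)
def state():
    from plant import read_state
    s=read_state();q=s['orientation'];return s,np.array(s['eef_pos']),Ro.from_quat([*q[1:],q[0]])
def plan(p,R,p1,R1,n):
    "rows from p,R to p1,R1"
    rv=(R.inv()*R1).as_rotvec();out=[]
    for i in range(n):
        Ri=R*Ro.from_rotvec(rv*i/n)
        print(np.round(Ri.inv().apply((np.array(p1)-p)/n),1 if 0 else 4)*1000,np.round(np.degrees(rv/n),2))
E
python3 - <<'E'
from h import *
np.set_printoptions(precision=4,suppress=True)
yaw=8.46
ex=np.array([np.cos(np.radians(yaw)),np.sin(np.radians(yaw)),0]);ey=np.array([-ex[1],ex[0],0])
ring=np.array([.6585,.0265,.116]);F=ring-.06*ex
for n in("top","scene"):
    c=load(n);P=cloud(c);p=c['p'].astype(int)
    L=(P-F)@np.stack([ex,ey,[0,0,1]]).T
    m=(abs(L[...,1])<.05)&(abs(L[...,2]-.094)<.014)&(L[...,0]<-.05)&(L[...,0]>-.25)
    print(n,"pull x range",np.percentile(L[m][:,0],[0,2,5,50,95,98,100]))
    m=(p.max(2)<60)&(abs(P[...,2]-.010)<.006)&(np.hypot(P[...,0]-.455,P[...,1]+.285)<.13)
    m=cv2.morphologyEx(m.astype(np.uint8),cv2.MORPH_CLOSE,np.ones((3,3)))
    w=np.array([cast(c,u,v,.01)[:2] for v,u in np.argwhere(m)],np.float32)
    r=cv2.minAreaRect(w);print("cradle",len(w),r,cv2.boxPoints(r).tolist())
_,x,R=state(); T=down(yaw)
print("to above pot");plan(x,R,[.426,.276,.19],T,10)
E
```

```text
Traceback (most recent call last):
IndexError: index -1 is out of bounds for axis 0 with size 0
```

Emit:
{"method": "play_rows", "body": {"motion": [0,33,21.4,4,0,0,0,0,33,21.4,4,0,0,0,0,33,21.4,4,0,0,0,0,33,21.4,4,0,0,0,0,33,21.4,4,0,0,0]}}

```text
time: 0.6
eef_pos: [0.2996, 0.4239, 0.2107]
orientation: [0.0, 0.99, -0.144, -0.0]
contact_force: [1.1, 0.9, 1.3]
grip_width: 0.999
grasp_force: 0.0
```

Emit:
{"method": "play_rows", "body": {"motion": [0,33,21.4,4,0,0,0,0,33,21.4,4,0,0,0,0,33,21.4,4,0,0,0,0,33,21.4,4,0,0,0,0,33,21.4,4,0,0,0]}}

```text
time: 1.1
eef_pos: [0.4271, 0.2742, 0.1909]
orientation: [0.0, 0.99, -0.144, -0.0]
contact_force: [1.1, 1.1, -1.3]
grip_width: 0.997
grasp_force: 0.0
```

Emit:
{"method": "play_rows", "body": {"motion": [0,0,0,0,0,0,-8.3,0,0,0,0,0,0,-8.3,0,0,0,0,0,0,-8.3,0,0,0,0,0,0,0,0,0,0,0,0,0,0]}}

```text
time: 1.6
eef_pos: [0.4264, 0.2755, 0.191]
orientation: [0.0, 0.998, 0.07, -0.0]
contact_force: [0.0, -0.3, 0.1]
grip_width: 0.999
grasp_force: 0.0
```

```bash
python3 - <<'E'
from h import *
from plant import *
np.set_printoptions(precision=4,suppress=True)
for n in("top","scene"):
    p,d=camera(n);c=get_calibration(n);np.savez(n+"1.npz",p=p,d=d,**c)
p,d=camera("wrist");c=get_calibration("wrist");np.savez("wrist1.npz",p=p,d=d,**c);cv2.imwrite("pics/w1.png",p[:,:,::-1])
yaw=8.46
ex=np.array([np.cos(np.radians(yaw)),np.sin(np.radians(yaw)),0]);ey=np.array([-ex[1],ex[0],0])
ring=np.array([.6585,.0265,.116]);F=ring-.06*ex;F[2]=0
for n in("top","scene"):
    c=load(n);P=cloud(c);p=c['p'].astype(int)
    L=(P-F)@np.stack([ex,ey,[0,0,1]]).T
    m=(abs(L[...,1])<.05)&(abs(L[...,2]-.094)<.014)&(L[...,0]<-.05)&(L[...,0]>-.25)
    if m.any(): print(n,"pull x range",np.percentile(L[m][:,0],[0,2,5,50,95,98,100]))
    m=(p.max(2)<60)&(abs(P[...,2]-.010)<.006)&(np.hypot(P[...,0]-.455,P[...,1]+.285)<.13)
    m=cv2.morphologyEx(m.astype(np.uint8),cv2.MORPH_CLOSE,np.ones((3,3)))
    w=np.array([cast(c,u,v,.01)[:2] for v,u in np.argwhere(m)],np.float32)
    r=cv2.minAreaRect(w);print("cradle",len(w),r,cv2.boxPoints(r).tolist())
s,x,R=state(); T=down(yaw);print(s['time'],x,R.as_matrix())
plan(x,R,[.426,.276,.035],T,5)
E
```

```text
top pull x range [-0.1502 -0.1499 -0.1494 -0.1369 -0.1225 -0.1216 -0.1208]
cradle 524 ((0.45730099081993103, -0.29489684104919434), (0.08575975894927979, 0.14450696110725403), 88.5440902709961) [[0.3839813470840454, -0.3359270691871643], [0.5284416675567627, -0.3395986557006836], [0.5306206345558167, -0.25386661291122437], [0.38616031408309937, -0.2501950263977051]]
scene pull x range [-0.1508 -0.1475 -0.1459 -0.1272 -0.1178 -0.1172 -0.1163]
cradle 694 ((0.459821879863739, -0.28851842880249023), (0.08724144101142883, 0.14393091201782227), 89.25212860107422) [[0.3872932195663452, -0.3311960995197296], [0.5312118530273438, -0.33307477831840515], [0.5323505401611328, -0.24584075808525085], [0.3884319067001343, -0.24396207928657532]]
1.75 [0.4264 0.2757 0.1912] [[ 0.9898  0.1424 -0.0001]
 [ 0.1424 -0.9898 -0.0002]
 [-0.0002  0.0002 -1.    ]]
[-0.1 -0.1 31.2] [ 0.    0.   -0.06]
[-0.1 -0.1 31.2] [ 0.    0.   -0.06]
[-0.1 -0.1 31.2] [ 0.    0.   -0.06]
[-0.1 -0.1 31.2] [ 0.    0.   -0.06]
[-0.1 -0.1 31.2] [ 0.    0.   -0.06]
```

View pics/w1.png

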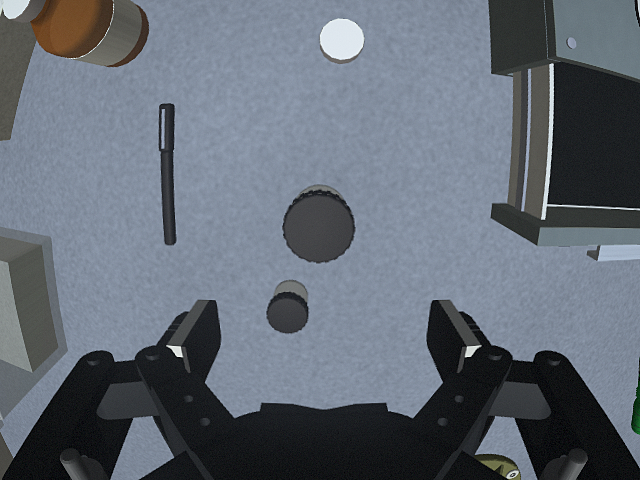

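The wrist view shows the large pot's cap at (319,226), midway between the fingers (about column 324). Descending.

Emit:
{"method": "play_rows", "body": {"motion": [0,0,0,40,0,0,0,0,0,0,40,0,0,0,0,0,0,40,0,0,0,0,0,0,26,0,0,0,0,0,0,10,0,0,0]}}

```text
time: 2.25
eef_pos: [0.4251, 0.2743, 0.0321]
orientation: [0.002, 0.997, 0.072, -0.002]
contact_force: [0.5, -0.7, 0.7]
grip_width: 0.998
grasp_force: 0.0
```

Emit:
{"method": "play_rows", "body": {"motion": [1,0,0,0,0,0,0,1,0,0,0,0,0,0,1,0,0,0,0,0,0,1,0,0,0,0,0,0,1,0,0,0,0,0,0], "squeeze": 35}}

```text
time: 2.75
eef_pos: [0.4277, 0.2769, 0.0378]
orientation: [-0.001, 0.997, 0.073, 0.002]
contact_force: [0.7, 2.3, 6.9]
grip_width: 0.622
grasp_force: 37.5
```

Emit:
{"method": "play_rows", "body": {"motion": [1,0,0,0,0,0,0,1,0,0,0,0,0,0,1,0,0,0,0,0,0,1,0,0,0,0,0,0,1,0,0,0,0,0,0]}}

```text
time: 3.25
eef_pos: [0.4277, 0.2768, 0.0378]
orientation: [-0.001, 0.997, 0.073, 0.002]
contact_force: [-0.5, 0.5, 6.7]
grip_width: 0.621
grasp_force: 37.5
```

Emit:
{"method": "play_rows", "body": {"motion": [1,0,0,-10,0,0,0,1,0,0,-30,0,0,0,1,0,0,-35,0,0,0,1,0,0,-35,0,0,0,1,0,0,-20,0,0,0]}}

```text
time: 3.75
eef_pos: [0.427, 0.2757, 0.1689]
orientation: [-0.001, 0.997, 0.072, 0.001]
contact_force: [0.9, -0.2, -1.1]
grip_width: 0.618
grasp_force: 37.3
```

Emit:
{"method": "play_rows", "body": {"motion": [1,3,12,0,0,0,0,1,8,33,0,0,0,0,1,9,36,0,0,0,0,1,9,36,0,0,0,0,1,9,36,0,0,0,0]}}

```text
time: 4.25
eef_pos: [0.4858, 0.1276, 0.1642]
orientation: [0.0, 0.997, 0.072, -0.001]
contact_force: [0.2, 0.8, -1.5]
grip_width: 0.619
grasp_force: 37.4
```

Emit:
{"method": "play_rows", "body": {"motion": [1,9,36,0,0,0,0,1,9,36,0,0,0,0,1,8,33,0,0,0,0,1,6,23,0,0,0,0,1,0,0,0,0,0,0]}}

```text
time: 4.75
eef_pos: [0.5359, 0.0046, 0.1637]
orientation: [0.0, 0.998, 0.07, -0.002]
contact_force: [0.0, 0.5, -1.7]
grip_width: 0.621
grasp_force: 37.5
```

```bash
python3 - <<'E'
from h import *
from plant import *
np.set_printoptions(precision=4,suppress=True)
p,d=camera("scene");cv2.imwrite("pics/s2.png",p[:,:,::-1])
s,x,R=state(); T=down(8.46);print(s['time'],x,R.as_matrix(),s['grip_width'])
plan(x,R,[.5394,.0088,.0638],T,5)
E
```

```text
4.8 [0.5357 0.0059 0.1639] [[ 0.99    0.1412 -0.0029]
 [ 0.1412 -0.99   -0.0006]
 [-0.003   0.0002 -1.    ]] 0.6235524359708684
[ 0.9 -0.5 20. ] [ 0.    0.03 -0.07]
[ 0.9 -0.5 20. ] [ 0.    0.03 -0.07]
[ 0.9 -0.5 20. ] [ 0.    0.03 -0.07]
[ 0.8 -0.5 20. ] [ 0.    0.03 -0.07]
[ 0.8 -0.5 20. ] [ 0.    0.03 -0.07]
```

View pics/s2.png

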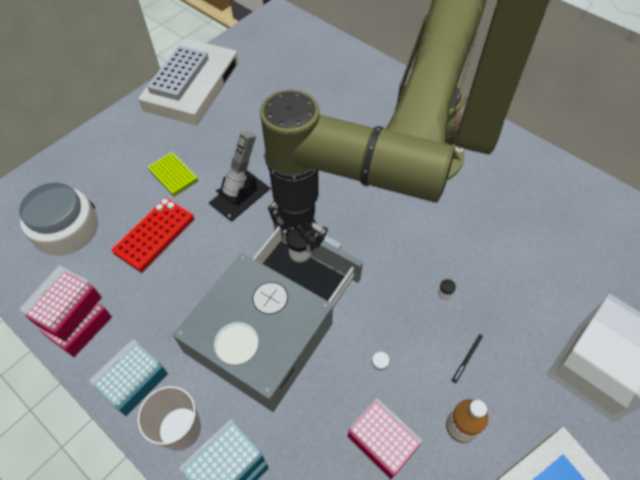

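The scene view shows the pot held upright over the open drawer at about (298,255). Lowering it now.

Emit:
{"method": "play_rows", "body": {"motion": [1,2,-1,12,0,0,0,1,2,-1,25,0,0,0,1,0,0,25,0,0,0,1,0,0,20,0,0,0,1,0,0,9,0,0,0]}}

```text
time: 5.3
eef_pos: [0.538, 0.0109, 0.0708]
orientation: [0.0, 0.997, 0.073, -0.002]
contact_force: [-0.1, -0.7, -2.3]
grip_width: 0.62
grasp_force: 37.5
```

Emit:
{"method": "play_rows", "body": {"motion": [1,0,0,3,0,0,0,1,0,0,3,0,0,0,1,0,0,3,0,0,0,1,0,0,0,0,0,0,1,0,0,0,0,0,0]}}

```text
time: 5.8
eef_pos: [0.5403, 0.0103, 0.0659]
orientation: [-0.0, 0.997, 0.072, 0.0]
contact_force: [-0.3, 0.4, -1.9]
grip_width: 0.621
grasp_force: 37.5
```

Emit:
{"method": "play_rows", "body": {"motion": [1,0,0,1,0,0,0,1,0,0,1,0,0,0,1,0,0,0,0,0,0,1,0,0,0,0,0,0,1,0,0,0,0,0,0]}}

```text
time: 6.3
eef_pos: [0.5402, 0.0102, 0.0638]
orientation: [0.0, 0.997, 0.072, 0.0]
contact_force: [-1.6, 0.7, 1.7]
grip_width: 0.619
grasp_force: 37.7
```

Emit:
{"method": "play_rows", "body": {"motion": [0.3,0,0,0,0,0,0,0.2,0,0,0,0,0,0,0.1,0,0,0,0,0,0,0,0,0,0,0,0,0,0,0,0,0,0,0,0]}}

```text
time: 6.8
eef_pos: [0.54, 0.0101, 0.0633]
orientation: [0.0, 0.997, 0.072, -0.0]
contact_force: [0.4, 0.1, 1.0]
grip_width: 1.003
grasp_force: 0.0
```

Emit:
{"method": "play_rows", "body": {"motion": [0,0,0,0,0,0,0,0,0,0,-5,0,0,0,0,0,0,-25,0,0,0,0,0,0,-35,0,0,0,0,0,0,-35,0,0,0]}}

```text
time: 7.3
eef_pos: [0.5397, 0.01, 0.1647]
orientation: [0.0, 0.997, 0.072, -0.0]
contact_force: [0.2, 0.3, 0.3]
grip_width: 0.999
grasp_force: 0.0
```

Emit:
{"method": "play_rows", "body": {"motion": [0,-20,0,0,0,0,0,0,-40,0,0,0,0,0,0,-45,0,0,0,0,0,0,-40,0,0,0,0,0,0,-20,0,0,0,0,0]}}

```text
time: 7.8
eef_pos: [0.375, -0.0141, 0.1641]
orientation: [-0.0, 0.997, 0.072, 0.001]
contact_force: [-0.4, 0.2, 0.7]
grip_width: 1.0
grasp_force: 0.0
```

```bash
python3 - <<'E'
from h import *
from plant import *
np.set_printoptions(precision=4,suppress=True)
p,d=camera("wrist");cv2.imwrite("pics/w3.png",p[:,:,::-1])
s,x,R=state();print(s['time'],x,R.as_matrix(),s['grip_width'])
ex=np.array([.9891,.1471,0]);ey=np.array([-.1471,.9891,0]);F=np.array([.5992,.0177,0])
print((x-F)@ex,(x-F)@ey)
E
```

```text
7.85 [ 0.3741 -0.0142  0.1647] [[ 0.9895  0.1445  0.003 ]
 [ 0.1445 -0.9895  0.0017]
 [ 0.0032 -0.0012 -1.    ]] 0.9974848996917087
-0.2272978487803651 0.0015231014381270039
```

View pics/w3.png

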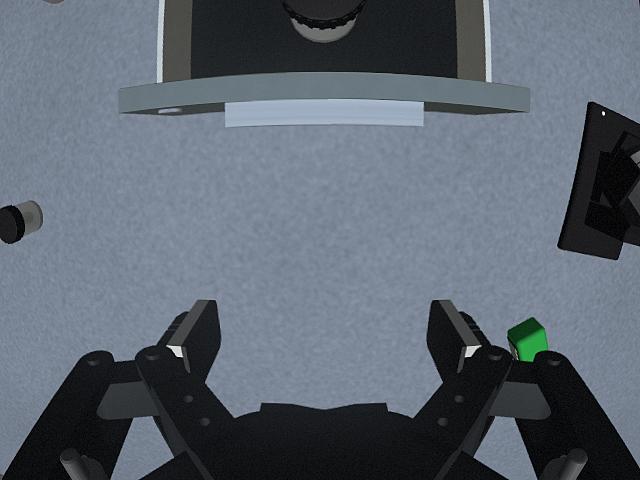

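The wrist view shows the pot standing in the drawer at (323,20) and the pull's lip at (324,112). Closing the fingers, going down to lip height and pushing.

Emit:
{"method": "play_rows", "body": {"motion": [1,0,0,10,0,0,0,1,0,0,25,0,0,0,1,0,0,25,0,0,0,1,0,0,20,0,0,0,1,0,0,6,0,0,0]}}

```text
time: 8.35
eef_pos: [0.3757, -0.014, 0.0743]
orientation: [0.001, 0.997, 0.072, -0.002]
contact_force: [0.6, -0.1, 0.0]
grip_width: 0.146
grasp_force: 0.0
```

Emit:
{"method": "play_rows", "body": {"motion": [1,10,0,0,0,0,0,1,15,0,0,0,0,0,1,12,0,0,0,0,0,1,8,0,0,0,0,0,1,6,0,0,0,0,0]}}

```text
time: 8.85
eef_pos: [0.4279, -0.0063, 0.0774]
orientation: [0.0, 0.997, 0.072, -0.0]
contact_force: [-0.4, -0.8, 0.2]
grip_width: -0.0
grasp_force: 0.0
```

Emit:
{"method": "play_rows", "body": {"motion": [1,6,0,0,0,0,0,1,6,0,0,0,0,0,1,7,0,0,0,0,0,1,8,0,0,0,0,0,1,8,0,0,0,0,0]}}

```text
time: 9.35
eef_pos: [0.4622, -0.0012, 0.0773]
orientation: [0.0, 0.997, 0.072, -0.0]
contact_force: [-3.2, 1.1, 2.2]
grip_width: -0.003
grasp_force: 1.6
```

Emit:
{"method": "play_rows", "body": {"motion": [1,8,0,0,0,0,0,1,8,0,0,0,0,0,1,8,0,0,0,0,0,1,8,0,0,0,0,0,1,8,0,0,0,0,0]}}

```text
time: 9.85
eef_pos: [0.5021, 0.0048, 0.0773]
orientation: [-0.0, 0.997, 0.072, -0.0]
contact_force: [-3.7, 1.0, 2.0]
grip_width: -0.002
grasp_force: 1.6
```

Emit:
{"method": "play_rows", "body": {"motion": [1,8,0,0,0,0,0,1,8,0,0,0,0,0,1,8,0,0,0,0,0,1,8,0,0,0,0,0,1,6,0,0,0,0,0]}}

```text
time: 10.35
eef_pos: [0.5397, 0.0101, 0.0772]
orientation: [0.0, 0.997, 0.072, -0.0]
contact_force: [-3.8, 0.8, 1.8]
grip_width: -0.005
grasp_force: 1.5
```

```bash
python3 - <<'E'
from h import *
s,x,R=state();print(s['time'],x,s['contact_force'])
ex=np.array([.9891,.1471,0]);ey=np.array([-.1471,.9891,0]);F=np.array([.5992,.0177,0])
print((x-F)@ex,(x-F)@ey)
E
```

```text
10.35 [0.53968443 0.0101026  0.07718893] [-3.82569759  0.82611713  1.82032792]
-0.05998443216626455 0.0012401506096540549
```

Pushing. About 20 mm is left until the stop.

Emit:
{"method": "play_rows", "body": {"motion": [1,6,0,0,0,0,0,1,4,0,0,0,0,0,1,2,0,0,0,0,0,1,2,0,0,0,0,0,1,1,0,0,0,0,0]}}

```text
time: 10.85
eef_pos: [0.5538, 0.0121, 0.0772]
orientation: [0.0, 0.997, 0.072, -0.0]
contact_force: [-3.0, 0.2, -0.3]
grip_width: -0.001
grasp_force: 1.3
```

Emit:
{"method": "play_rows", "body": {"motion": [1,1,0,0,0,0,0,1,1,0,0,0,0,0,1,1,0,0,0,0,0,1,1,0,0,0,0,0,1,0,0,0,0,0,0]}}

```text
time: 11.35
eef_pos: [0.5579, 0.0127, 0.0772]
orientation: [0.0, 0.997, 0.072, -0.0]
contact_force: [-1.8, 0.3, -1.9]
grip_width: 0.002
grasp_force: 0.9
```

Emit:
{"method": "play_rows", "body": {"motion": [1,1,0,0,0,0,0,1,1,0,0,0,0,0,1,1,0,0,0,0,0,1,1,0,0,0,0,0,1,0,0,0,0,0,0]}}

```text
time: 11.85
eef_pos: [0.5597, 0.013, 0.0772]
orientation: [0.0, 0.997, 0.072, -0.003]
contact_force: [-13.6, 1.1, 4.6]
grip_width: -0.0
grasp_force: 6.5
```

The drawer is at its stop: the last 4 mm of command gained 1.8 mm and the force rose to 13.6 N. Backing off and going up.

Emit:
{"method": "play_rows", "body": {"motion": [1,-4,0,0,0,0,0,1,-20,0,0,0,0,0,1,-25,0,0,0,0,0,1,-25,0,-10,0,0,0,1,-10,0,-20,0,0,0]}}

```text
time: 12.35
eef_pos: [0.4772, 0.0009, 0.1069]
orientation: [0.0, 0.997, 0.072, -0.0]
contact_force: [0.2, 0.0, -0.1]
grip_width: -0.001
grasp_force: 0.0
```

Emit:
{"method": "play_rows", "body": {"motion": [0,0,0,-35,0,0,0,0,0,0,-40,0,0,0,0,0,0,-40,0,0,0,0,0,0,-25,0,0,0,0,0,0,0,0,0,0]}}

```text
time: 12.85
eef_pos: [0.4807, 0.0012, 0.2528]
orientation: [-0.0, 0.997, 0.072, 0.005]
contact_force: [0.0, -0.0, -0.5]
grip_width: 0.845
grasp_force: 0.0
```

```bash
python3 - <<'E'
from h import *
from plant import *
np.set_printoptions(precision=4,suppress=True)
c=get_calibration("scene");p,d=camera("scene");c=dict(c,d=d)
ex=np.array([.9891,.1471,0]);ey=np.array([-.1471,.9891,0]);F=np.array([.5992,.0177,0])
L=(cloud(c)-F)@np.stack([ex,ey,[0,0,1]]).T
m=(abs(L[...,1])<.05)&(abs(L[...,2]-.094)<.012)&(L[...,0]<-.005)&(L[...,0]>-.08)
print("pull",np.percentile(L[m][:,0],[0,2,5,50]))
s,x,R=state();print(s['time'],x)
zt=np.array([.5,-.0087,-.866]);g=np.array([.411,-.2917,.1656])
T=Ro.from_euler('z',-1,degrees=True)*Ro.from_euler('y',-30,degrees=True)*Ro.from_euler('x',180,degrees=True)
print(T.as_matrix())
plan(x,R,g+.0187*zt-.12*zt,T,10)
E
```

```text
pull [-0.0284 -0.0275 -0.0265 -0.0169]
12.9 [0.4799 0.0014 0.25  ]
[[ 0.8659 -0.0175  0.4999]
 [-0.0151 -0.9998 -0.0087]
 [ 0.5     0.     -0.866 ]]
[-16.   27.2  -0.4] [-0.25  2.96  0.91]
[-15.6  27.5  -1.1] [-0.25  2.96  0.91]
[-15.1  27.7  -1.8] [-0.25  2.96  0.91]
[-14.5  27.9  -2.5] [-0.25  2.96  0.91]
[-13.9  28.2  -3.1] [-0.25  2.96  0.91]
[-13.3  28.4  -3.7] [-0.25  2.96  0.91]
[-12.6  28.6  -4.2] [-0.25  2.96  0.91]
[-12.   28.8  -4.7] [-0.25  2.96  0.91]
[-11.3  29.   -5.2] [-0.25  2.96  0.91]
[-10.5  29.2  -5.6] [-0.25  2.96  0.91]
```

Emit:
{"method": "play_rows", "body": {"motion": [0,-16,27,0,-0.25,3,0.9,0,-15.6,27.5,-1,-0.25,3,0.9,0,-15,27.7,-2,-0.25,3,0.9,0,-14.5,28,-2.5,-0.25,3,0.9,0,-14,28,-3,-0.25,3,0.9]}}

```text
time: 13.4
eef_pos: [0.4185, -0.1455, 0.2484]
orientation: [0.002, 0.991, 0.033, 0.132]
contact_force: [-0.1, -0.8, -0.3]
grip_width: 1.005
grasp_force: 0.0
```

Emit:
{"method": "play_rows", "body": {"motion": [0,-13,28.4,-3.7,-0.25,3,0.9,0,-12.6,28.6,-4,-0.25,3,0.9,0,-12,29,-4.7,-0.25,3,0.9,0,-11,29,-5,-0.25,3,0.9,0,-10.5,29,-5.6,-0.25,3,0.9]}}

```text
time: 13.9
eef_pos: [0.3593, -0.2916, 0.2505]
orientation: [0.003, 0.965, -0.008, 0.261]
contact_force: [0.5, -0.4, 0.4]
grip_width: 0.999
grasp_force: 0.0
```

```bash
python3 - <<'E'
from h import *
from plant import *
np.set_printoptions(precision=4,suppress=True)
p,d=camera("wrist");c=get_calibration("wrist");np.savez("w4.npz",p=p,d=d,**c);cv2.imwrite("pics/w4.png",p[:,:,::-1])
s,x,R=state();print(s['time'],x,R.as_matrix())
zt=np.array([.5,-.0087,-.866]);g=np.array([.411,-.2917,.1656])
T=Ro.from_euler('z',-1,degrees=True)*Ro.from_euler('y',-30,degrees=True)*Ro.from_euler('x',180,degrees=True)
plan(x,R,g+.0187*zt-.12*zt,T,1)
# wrist fisheye cloud of handle/probe points
v,u=np.mgrid[:480,:640];K=c['mtx'];a=u-K[0,2];b=v-K[1,2];r=np.hypot(a,b)+1e-9;th=r/K[0,0]
P=np.stack([d*np.tan(th)*a/r,d*np.tan(th)*b/r,d],-1);P=(P-c['t'])@c['R']
P[(d==0)|(th>1.4)]=np.nan
L=(P-g)@T.as_matrix()   # tool-axes coords about grip point
for z in np.arange(-.035,.12,.012):
    m=(abs(L[...,2]-z)<.006)&(np.hypot(L[...,0],L[...,1])<.045)
    if m.sum()>10:print(round(z,3),m.sum(),L[m][:,:2].min(0),L[m][:,:2].max(0),np.nanpercentile(L[m][:,1],[3,97]))
E
```

```text
13.95 [ 0.3562 -0.2962  0.2502] [[ 0.8629 -0.0253  0.5048]
 [-0.0202 -0.9997 -0.0156]
 [ 0.505   0.0032 -0.8631]]
[ 5.1 -5.4 -0.7] [ 0.39 -0.33 -0.3 ]
-0.035 2516 [-0.0201 -0.0073] [0.0139 0.0203] [-0.0061  0.0193]
-0.023 258 [ 0.0095 -0.0071] [0.0149 0.0203] [-0.0057  0.0184]
-0.011 143 [ 0.0093 -0.0071] [0.0147 0.02  ] [-0.0061  0.0191]
0.001 95 [ 0.0087 -0.007 ] [0.0146 0.0205] [-0.0062  0.0195]
0.013 163 [ 0.0093 -0.0072] [0.0149 0.0206] [-0.0059  0.0187]
0.025 91 [ 0.009  -0.0072] [0.0134 0.0207] [-0.006  0.02 ]
0.037 132 [ 0.0068 -0.0079] [0.0134 0.0211] [-0.0078  0.021 ]
0.049 128 [ 0.0123 -0.0074] [0.0143 0.0214] [-0.0065  0.0205]
0.061 74 [ 0.0128 -0.0077] [0.014  0.0212] [-0.0069  0.0204]
0.073 250 [-0.0115 -0.0133] [0.0165 0.0286] [-0.0128  0.0268]
0.085 779 [-0.042  -0.0245] [0.0214 0.0338] [-0.0225  0.0308]
0.097 90 [-0.0296 -0.0244] [0.0212 0.0337] [-0.0235  0.0333]
0.109 506 [-0.0298 -0.0245] [0.0209 0.0384] [-0.0241  0.0376]
```

View pics/w4.png

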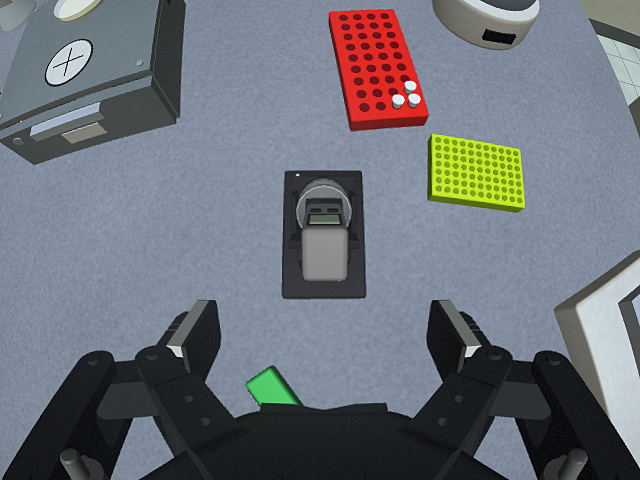

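The wrist view shows the drawer shut (85,130). The handle's end is at (325,253), midway between the fingers. I measure it again now that the arm has settled.

```bash
cat >wr.py <<'E'
from h import *
from plant import *
np.set_printoptions(precision=4,suppress=True)
g=np.array([.411,-.2917,.1656])
T=Ro.from_euler('z',-1,degrees=True)*Ro.from_euler('y',-30,degrees=True)*Ro.from_euler('x',180,degrees=True)
for k in range(2):
    c=get_calibration("wrist");p,d=camera("wrist")
    s,x,R=state();print(s['time'],x);print(R.as_matrix())
v,u=np.mgrid[:480,:640];K=c['mtx'];a=u-K[0,2];b=v-K[1,2];r=np.hypot(a,b)+1e-9;th=r/K[0,0]
P=np.stack([d*np.tan(th)*a/r,d*np.tan(th)*b/r,d],-1);P=(P-c['t'])@c['R']
P[(d==0)|(th>1.4)]=np.nan
for n,L in(("nominal",(P-g)@T.as_matrix()),("tool",(P-x)@R.as_matrix())):
    z0=np.nanpercentile(L[...,2][(np.hypot(L[...,0],L[...,1])<.02)],10);print(n,"end z",z0)
    for z in z0+np.array([0,.024,.048,.072,.09]):
        m=(abs(L[...,2]-z)<.008)&(np.hypot(L[...,0],L[...,1])<.04)
        if m.sum()>10:print(z,m.sum(),np.percentile(L[m][:,:2],[2,98],axis=0).ravel())
zt=T.as_matrix()[:,2]
plan(x,R,g+.0187*zt,T,5)
E
python3 wr.py
```

```text
14.0 [ 0.357  -0.2946  0.2501]
[[ 0.8645 -0.026   0.502 ]
 [-0.0216 -0.9997 -0.0145]
 [ 0.5022  0.0017 -0.8648]]
14.05 [ 0.3581 -0.293   0.2501]
[[ 0.8652 -0.0234  0.5009]
 [-0.0197 -0.9997 -0.0127]
 [ 0.5011  0.0012 -0.8654]]
nominal end z -0.19856183626883903
-0.19856183626883903 12197 [ 0.0052 -0.0288  0.0159  0.0353]
-0.17456183626883903 6600 [-0.0047 -0.0377  0.0133  0.0369]
-0.150561836268839 362 [-0.0068 -0.0398  0.0071 -0.0386]
-0.12656183626883905 554 [-0.0092 -0.0395  0.0072 -0.0386]
-0.10856183626883903 86 [-0.0075 -0.0395  0.0054 -0.0386]
tool end z -0.094399057841606
-0.094399057841606 14749 [ 0.009  -0.0309  0.0195  0.0338]
-0.070399057841606 2581 [ 0.0084 -0.037   0.0168  0.0356]
[ 0.7 -0.5 23.7] [ 0.05 -0.01 -0.05]
[ 0.7 -0.5 23.7] [ 0.05 -0.01 -0.05]
[ 0.7 -0.5 23.7] [ 0.05 -0.01 -0.05]
[ 0.7 -0.5 23.7] [ 0.05 -0.01 -0.05]
[ 0.7 -0.5 23.7] [ 0.05 -0.01 -0.05]
```

```bash
sed -i 's/z0=np.nanpercentile.*;print/z0=(-.035 if n=="nominal" else .066);print/' wr.py; python3 wr.py
```

```text
14.1 [ 0.359  -0.2917  0.2501]
[[ 0.8655 -0.0202  0.5005]
 [-0.0169 -0.9998 -0.0111]
 [ 0.5006  0.0011 -0.8657]]
14.15 [ 0.3598 -0.2907  0.2502]
[[ 0.8656 -0.0174  0.5004]
 [-0.0145 -0.9998 -0.0098]
 [ 0.5005  0.0012 -0.8658]]
nominal end z -0.035
-0.035 2558 [-0.0162 -0.0114  0.0158  0.0148]
-0.011000000000000003 198 [ 0.0125 -0.0116  0.0173  0.0143]
0.012999999999999998 208 [ 0.0132 -0.0114  0.0174  0.0141]
0.03699999999999999 173 [ 0.0122 -0.0129  0.0161  0.0158]
0.05499999999999999 165 [ 0.0152 -0.0129  0.0167  0.0153]
tool end z 0.066
0.066 2616 [-0.0142 -0.0114  0.0182  0.0147]
0.09 180 [ 0.0147 -0.0118  0.0194  0.0143]
0.114 196 [ 0.0151 -0.0115  0.0195  0.0141]
0.138 156 [ 0.0142 -0.013   0.0182  0.0158]
0.156 104 [ 0.0176 -0.013   0.0187  0.0155]
[ 0.4 -0.  23.5] [ 0.01 -0.01  0.01]
[ 0.4 -0.  23.5] [ 0.01 -0.01  0.01]
[ 0.4 -0.  23.5] [ 0.01 -0.01  0.01]
[ 0.4  0.  23.5] [ 0.01 -0.01  0.01]
[ 0.4  0.  23.5] [ 0.01 -0.01  0.01]
```

Emit:
{"method": "play_rows", "body": {"motion": [0,1,0.5,15,0,0,0,0,1,0.5,30,0,0,0,0,0,0.5,30,0,0,0,0,0,0,28,0,0,0,0,0,0,14,0,0,0]}}

```text
time: 14.65
eef_pos: [0.4214, -0.2905, 0.147]
orientation: [0.001, 0.966, -0.006, 0.258]
contact_force: [0.1, 0.8, -0.7]
grip_width: 1.0
grasp_force: 0.0
```

Emit:
{"method": "play_rows", "body": {"motion": [1,0,0,0,0,0,0,1,0,0,0,0,0,0,1,0,0,0,0,0,0,1,0,0,0,0,0,0,1,0,0,0,0,0,0], "squeeze": 70}}

```text
time: 15.15
eef_pos: [0.4205, -0.2936, 0.1522]
orientation: [0.003, 0.965, -0.008, 0.26]
contact_force: [-0.6, 0.7, 3.5]
grip_width: 0.317
grasp_force: 69.7
```

Emit:
{"method": "play_rows", "body": {"motion": [1,0,0,0,0,0,0,1,0,0,0,0,0,0,1,0,0,0,0,0,0,1,0,0,0,0,0,0,1,0,0,0,0,0,0]}}

```text
time: 15.65
eef_pos: [0.4205, -0.2937, 0.1521]
orientation: [0.003, 0.965, -0.008, 0.26]
contact_force: [-2.2, 1.5, 6.2]
grip_width: 0.322
grasp_force: 70.1
```

Emit:
{"method": "play_rows", "body": {"motion": [1,0,0,-6,0,0,0,1,0,0,-15,0,0,0,1,0,0,-20,0,0,0,1,0,0,-20,0,0,0,1,0,0,-20,0,0,0]}}

```text
time: 16.15
eef_pos: [0.3786, -0.2918, 0.2193]
orientation: [0.002, 0.966, -0.008, 0.258]
contact_force: [-0.1, 0.2, -4.6]
grip_width: 0.321
grasp_force: 70.4
```

Emit:
{"method": "play_rows", "body": {"motion": [1,0,0,-20,0,0,0,1,0,0,-20,0,0,0,1,0,0,-15,0,0,0,1,0,0,-5,0,0,0,1,0,0,0,0,0,0]}}

```text
time: 16.65
eef_pos: [0.3492, -0.2918, 0.2718]
orientation: [0.002, 0.966, -0.008, 0.259]
contact_force: [-0.1, -0.7, -3.9]
grip_width: 0.32
grasp_force: 70.5
```

```bash
python3 - <<'E'
from h import *
np.set_printoptions(precision=4,suppress=True)
s,x,R=state();print(s['time'],x,R.as_matrix(),s['contact_force'],s['torque'])
# target: window over ring, raised. Upright tool, tool x along yaw 0
T=down(0)
plan(x,R,[.50,-.20,.33],T,5)
print(); plan(np.array([.5,-.2,.33]),T,[.6585,.0265,.30],down(8.46),10)
E
```

```text
16.65 [ 0.3492 -0.2918  0.2718] [[ 0.8659 -0.0167  0.5   ]
 [-0.0142 -0.9999 -0.0088]
 [ 0.5001  0.0005 -0.866 ]] [-0.1457 -0.748  -3.9405] [ 0.0458  2.2046 -0.011 ]
[ 31.7 -18.9   4.8] [ 0.06 -6.   -0.19]
[ 32.1 -18.8   1.5] [ 0.06 -6.   -0.19]
[ 32.1 -18.6  -1.8] [ 0.06 -6.   -0.19]
[ 31.8 -18.5  -5.2] [ 0.06 -6.   -0.19]
[ 31.1 -18.5  -8.4] [ 0.06 -6.   -0.19]

[ 15.8 -22.6   3. ] [-0.    0.   -0.85]
[ 16.2 -22.4   3. ] [-0.    0.   -0.85]
[ 16.5 -22.2   3. ] [-0.    0.   -0.85]
[ 16.8 -21.9   3. ] [-0.    0.   -0.85]
[ 17.2 -21.7   3. ] [-0.    0.   -0.85]
[ 17.5 -21.4   3. ] [-0.    0.   -0.85]
[ 17.8 -21.2   3. ] [-0.    0.   -0.85]
[ 18.1 -20.9   3. ] [-0.    0.   -0.85]
[ 18.4 -20.6   3. ] [-0.    0.   -0.85]
[ 18.7 -20.4   3. ] [-0.    0.   -0.85]
```

Emit:
{"method": "play_rows", "body": {"motion": [1,8,-5,1,0,-1.5,0,1,16,-9,2,0,-3,0,1,16,-9.5,1.5,0,-3,0,1,16,-9.4,1,0,-3,0,1,16,-9.4,0,0,-3,0]}}

```text
time: 17.15
eef_pos: [0.4187, -0.2496, 0.2959]
orientation: [0.001, 0.99, -0.008, 0.142]
contact_force: [-0.3, -0.7, -3.8]
grip_width: 0.32
grasp_force: 70.3
```

Emit:
{"method": "play_rows", "body": {"motion": [1,16,-9.3,-1,0,-3,0,1,16,-9.3,-2,0,-3,0,1,16,-9.3,-3,0,-3,0,1,16,-9.2,-4,0,-3,0,1,20,-12,-6,0,-4.5,-1]}}

```text
time: 17.65
eef_pos: [0.4994, -0.2022, 0.3275]
orientation: [0.001, 1.0, 0.001, -0.001]
contact_force: [-0.9, 0.2, -3.6]
grip_width: 0.319
grasp_force: 70.3
```

Emit:
{"method": "play_rows", "body": {"motion": [1,16,-22.6,3,0,0,0,1,16,-22.6,3,0,0,0,1,16,-22.6,3,0,0,0,1,16,-22.6,3,0,0,0,1,16,-22.6,3,0,0,0]}}

```text
time: 18.15
eef_pos: [0.5797, -0.0881, 0.3107]
orientation: [0.001, 1.0, 0.001, -0.001]
contact_force: [1.0, -1.2, -4.0]
grip_width: 0.322
grasp_force: 71.0
```

Emit:
{"method": "play_rows", "body": {"motion": [1,16,-22.6,3,0,0,0,1,16,-22.6,3,0,0,0,1,16,-22.6,3,0,0,0,1,14,-22.6,3,0,0,0,1,8,-12,3,0,0,0]}}

```text
time: 18.65
eef_pos: [0.6495, 0.0151, 0.2947]
orientation: [0.001, 1.0, 0.001, -0.001]
contact_force: [0.5, -0.4, -4.5]
grip_width: 0.32
grasp_force: 71.0
```

Emit:
{"method": "play_rows", "body": {"motion": [1,0,0,0,0,0,0,1,0,0,0,0,0,0,1,0,0,0,0,0,0,1,0,0,0,0,0,0,1,0,0,0,0,0,0]}}

```text
time: 19.15
eef_pos: [0.6485, 0.012, 0.2986]
orientation: [0.001, 1.0, 0.0, 0.001]
contact_force: [-0.3, -0.2, -4.1]
grip_width: 0.319
grasp_force: 70.9
```

```bash
cat >pr.py <<'E'
from h import *
from plant import *
import sys
np.set_printoptions(precision=4,suppress=True)
k=sys.argv[1]
s,x,R=state();print(s['time'],x,R.as_matrix(),s['contact_force'])
for n in("scene","top","wrist"):
    c=get_calibration(n);p,d=camera(n);np.savez(f"{n}{k}.npz",p=p,d=d,**c)
    if n!="top":cv2.imwrite(f"pics/{n}{k}.png",p[:,:,::-1])
    if n=="scene":
        P=cloud(dict(c,d=d))
        m=(np.hypot(P[...,0]-x[0],P[...,1]-x[1])<.06)&(P[...,2]>.125)
        Q=P[m]
        for z in np.arange(x[2]-.13,x[2]-.04,.012):
            q=Q[abs(Q[:,2]-z)<.006]
            if len(q)>8:
                # least squares circle on the head (radius 25mm): visible arc
                from scipy.optimize import least_squares
                f=least_squares(lambda w:np.hypot(q[:,0]-w[0],q[:,1]-w[1])-.025,x[:2],loss='soft_l1',f_scale=.002)
                print(round(z,3),len(q),f.x,f.cost)
E
python3 pr.py 5
```

```text
19.15 [0.6485 0.012  0.2986] [[ 1.      0.0003  0.0021]
 [ 0.0003 -1.     -0.0019]
 [ 0.0021  0.0019 -1.    ]] [-0.2626 -0.2434 -4.1411]
0.169 29 [0.6476 0.013 ] 7.559825576855149e-06
0.181 74 [0.6474 0.013 ] 2.598388977363268e-05
0.193 62 [0.6472 0.0129] 1.5440338241747617e-05
0.205 72 [0.647  0.0129] 2.2134442625392422e-05
0.217 64 [0.647 0.013] 2.1245619348971337e-05
0.229 157 [0.6458 0.0112] 0.0003021992744103719
0.241 94 [0.6428 0.0051] 0.00020843488056537687
0.253 61 [0.6424 0.004 ] 0.00013530011530884123
```

View pics/scene5.png

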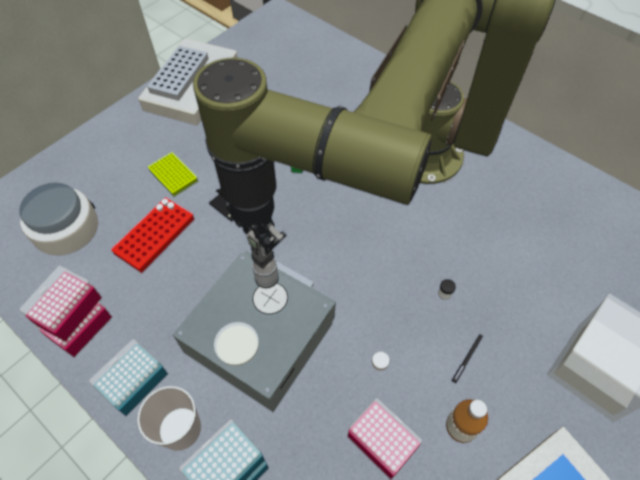

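View pics/wrist5.png

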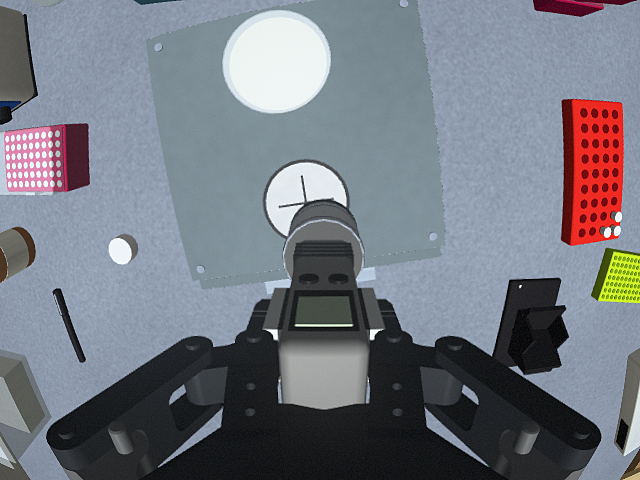

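The scene view shows the probe upright, its head at (265,272) just in front of the ring (270,297). The wrist view shows the ring at (306,200). The window has to go about +11 mm in x and +14.5 mm in y, then about 56 mm down.

Emit:
{"method": "play_rows", "body": {"motion": [1,2,-3,0,0,0,0,1,4,-5,8,0,0,0,1,3,-4.5,10,0,0,0,1,2,-2,10,0,0,0,1,0,0,8,0,0,0]}}

```text
time: 19.8
eef_pos: [0.6596, 0.0276, 0.2596]
orientation: [0.001, 1.0, 0.001, -0.001]
contact_force: [0.4, -0.1, -3.8]
grip_width: 0.321
grasp_force: 71.0
```

Emit:
{"method": "play_rows", "body": {"motion": [1,0,0,3,0,0,0,1,0,0,2,0,0,0,1,0,0,0,0,0,0,1,0,0,0,0,0,0,1,0,0,0,0,0,0]}}

```text
time: 20.3
eef_pos: [0.6598, 0.027, 0.2577]
orientation: [0.001, 1.0, 0.0, 0.001]
contact_force: [1.3, -0.2, -3.9]
grip_width: 0.319
grasp_force: 71.0
```

```bash
python3 pr.py 6; python3 - <<'E'
from h import *
np.set_printoptions(precision=4,suppress=True)
c=np.load("scene6.npz");P=cloud(c)
m=(np.hypot(P[...,0]-.659,P[...,1]-.027)<.035)&(P[...,2]>.12)&(P[...,2]<.19)
print("lowest head pts z",np.percentile(P[m][:,2],[0,1,3]),"top plane",np.median(P[...,2][(abs(P[...,0]-.72)<.02)&(abs(P[...,1]-.0)<.02)]))
E
```

```text
20.3 [0.6598 0.027  0.2577] [[ 1.      0.001   0.0022]
 [ 0.001  -1.     -0.002 ]
 [ 0.0022  0.002  -1.    ]] [ 1.2639 -0.1841 -3.9096]
0.128 29 [0.6587 0.0283] 4.580222881337468e-06
0.14 66 [0.6586 0.0277] 2.7481595647488798e-05
0.152 62 [0.6587 0.0278] 1.5639113996888583e-05
0.164 49 [0.6584 0.028 ] 1.8043500947470835e-05
0.176 60 [0.6585 0.028 ] 1.2904229699024145e-05
0.188 148 [0.6567 0.0264] 0.0002797333154006705
0.2 86 [0.6535 0.0206] 0.00019647618802027782
0.212 57 [0.6536 0.0192] 0.00011905660360411811
lowest head pts z [0.1202 0.1238 0.1292] top plane 0.11733884233101691
```

Emit:
{"method": "play_rows", "body": {"motion": [1,0,0,3,0,0,0,1,0,0,3,0,0,0,1,0,0,2,0,0,0,1,0,0,1,0,0,0,1,0,0,0,0,0,0]}}

```text
time: 20.95
eef_pos: [0.6597, 0.027, 0.2478]
orientation: [0.001, 1.0, 0.001, 0.0]
contact_force: [-0.2, -0.4, -4.0]
grip_width: 0.32
grasp_force: 71.0
```

Emit:
{"method": "play_rows", "body": {"motion": [1,0,0,0.6,0,0,0,1,0,0,0.6,0,0,0,1,0,0,0.6,0,0,0,1,0,0,0,0,0,0,1,0,0,0,0,0,0]}}

```text
time: 21.45
eef_pos: [0.6598, 0.027, 0.2463]
orientation: [0.001, 1.0, 0.001, 0.001]
contact_force: [-0.2, -0.3, -3.5]
grip_width: 0.318
grasp_force: 71.0
```

Emit:
{"method": "play_rows", "body": {"motion": [1,0,0,0.5,0,0,0,1,0,0,0.5,0,0,0,1,0,0,0.5,0,0,0,1,0,0,0,0,0,0,1,0,0,0,0,0,0]}}

```text
time: 21.95
eef_pos: [0.6597, 0.027, 0.2447]
orientation: [0.001, 1.0, 0.001, 0.001]
contact_force: [0.5, 0.2, -3.5]
grip_width: 0.317
grasp_force: 71.0
```

Emit:
{"method": "play_rows", "body": {"motion": [1,0,0,0.5,0,0,0,1,0,0,0.5,0,0,0,1,0,0,0.5,0,0,0,1,0,0,0,0,0,0,1,0,0,0,0,0,0]}}

```text
time: 22.45
eef_pos: [0.6599, 0.027, 0.2443]
orientation: [0.001, 1.0, 0.001, 0.001]
contact_force: [-0.5, 0.0, 2.6]
grip_width: 0.323
grasp_force: 71.7
```

Emit:
{"method": "play_rows", "body": {"motion": [1,0,0,0,0,0,0,1,0,0,0,0,0,0,1,0,0,0,0,0,0,1,0,0,0,0,0,0,1,0,0,0,0,0,0]}}

```text
time: 22.95
eef_pos: [0.66, 0.0269, 0.2443]
orientation: [0.001, 1.0, 0.001, 0.001]
contact_force: [-0.1, 0.5, 4.5]
grip_width: 0.316
grasp_force: 72.1
```

```bash
python3 pr.py 7; python3 -c "
import cv2
a=cv2.imread('pics/scene7.png')[180:360,170:370];b=cv2.imread('pics/wrist7.png')[100:380,160:480]
cv2.imwrite('pics/c7.png',cv2.hconcat([cv2.resize(a,(400,360),interpolation=2),cv2.resize(b,(400,360))]))"
```

```text
22.95 [0.66   0.0269 0.2443] [[ 1.      0.001   0.0029]
 [ 0.0011 -1.     -0.0022]
 [ 0.0029  0.0022 -1.    ]] [-0.065   0.4604  4.546 ]
0.126 36 [0.6587 0.0279] 1.1256604713559021e-05
0.138 57 [0.6583 0.0279] 1.8834385414963365e-05
0.15 60 [0.6584 0.0279] 1.5717009225910484e-05
0.162 56 [0.6584 0.0277] 1.4854571377589802e-05
0.174 147 [0.6569 0.0263] 0.0002741860691924121
0.186 86 [0.6544 0.0204] 0.00021279643827689846
0.198 56 [0.6538 0.0192] 0.00013962568939076967
```

View pics/c7.png

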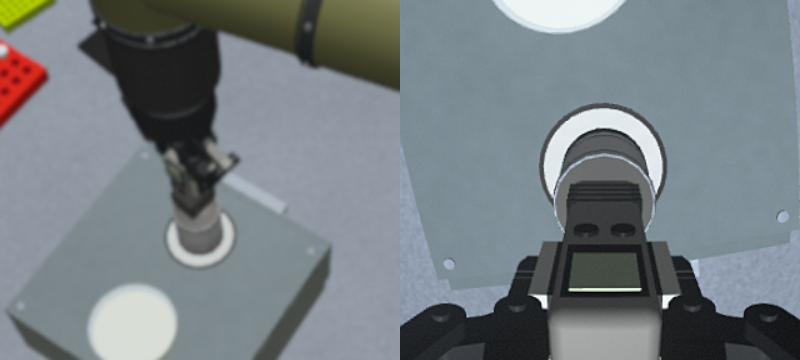

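The crops show the window flat inside the ring and centred, at (200,240) on the left and (603,165) on the right. I ease the push slightly.

Emit:
{"method": "play_rows", "body": {"motion": [1,0,0,-0.3,0,0,0,1,0,0,0,0,0,0,1,0,0,0,0,0,0,1,0,0,0,0,0,0,1,0,0,0,0,0,0]}}

```text
time: 23.6
eef_pos: [0.66, 0.027, 0.2443]
orientation: [0.001, 1.0, 0.001, 0.001]
contact_force: [1.1, 0.6, 5.2]
grip_width: 0.319
grasp_force: 72.1
```

Emit:
{"method": "play_rows", "body": {"motion": [1,0,0,0,0,0,0,1,0,0,0,0,0,0,1,0,0,0,0,0,0,1,0,0,0,0,0,0,1,0,0,0,0,0,0]}}

```text
time: 24.1
eef_pos: [0.66, 0.027, 0.2443]
orientation: [0.001, 1.0, 0.001, 0.001]
contact_force: [-0.2, 0.2, 4.3]
grip_width: 0.319
grasp_force: 72.1
```

Emit:
{"method": "play_rows", "body": {"motion": [1,0,0,0,0,0,0,1,0,0,0,0,0,0,1,0,0,0,0,0,0,1,0,0,0,0,0,0,1,0,0,0,0,0,0]}}

```text
time: 24.6
eef_pos: [0.66, 0.027, 0.2443]
orientation: [0.001, 1.0, 0.001, 0.001]
contact_force: [-0.3, 1.2, 4.4]
grip_width: 0.31
grasp_force: 72.1
```

The push is steady at about 8.5 N (4.4 N read plus 4 N of probe weight), in the middle of the 1 to 15 N band. Handing in.

```bash
python3 -c "
from plant import *
print(hand_in())"
```

```text
the job is handed in; nothing more can be done
None
```

The job is handed in (verdict not shown): the pot is upright in the shut drawer, and the gripped probe stands upright and centred in the ring, pressing with about 8.5 N.

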